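# Bring the third cell of the photometer into the beam and read it

### The job

The third cell in the photometer is to be read. Its cell-changer rod stands pulled out towards its stop: push it gently in through its clicks and stop in the third one, without letting it run on to the fourth; then press the large round measure key right down and let it go. Leave the glassware and other things on the bench where they stand.

Things in the scene. Friction and masses are not known exactly. Their poses are not given: they have to be found in the camera images.
- photometer: Photometer, white and grey, 420 wide (y) x 300 deep (x), fixed. Origin: centre of underside; x front (robot side) to back, y to its left, z up; mm. Behind x=0: housing 126 high. Before it, y -205..-20: cell compartment with shut lid, 126 high, front at x=-150; y -20..210: sloping key panel, 70 high at x=-150 to 118 at x=0, with four small fixed keys at y 110..188 and the big round key.
- cell_rod (a joint): Travel of the cell-changer rod, m: 0 = out against its stop, grows as it is pushed in. Starts in free play at 0 to 0.0055 (0.5 N). Clicks (detents): first 0.020, second 0.034, third 0.048, fourth 0.062; end stop 0.064. The stop at 0 is no detent and is not counted. Humps between at 0.013, 0.027, 0.041, 0.055: past a hump the rod jumps by itself up to 7 mm on into the next detent and stays.
- rod_face (a point): Centre of the outer face (towards the robot) of the black round knob, 27 mm across, 18 long, flat over 22 mm, on the end of the rod; moves with it. The rod is steel, 10 mm thick, level, 88 mm above the bench, and is pushed along the photometer's +x. At travel 0 the face is 99 mm before the compartment's front. A push of about 5 to 6 N takes it out of a detent.
- rod_bushing (a point): Outer end, on the rod's axis, of the steel bushing (22 mm across) where the rod enters the compartment's front, at x=-156, y=-110, z=88 mm of the photometer; fixed. Four thin dark rings on the rod, 14 mm apart, mark the detents: in the n-th detent the n-th ring from the instrument (rod out) stands just at this point; earlier rings have gone in.
- key_top (a point): Centre of the top of the large round grey measure key, 24 mm across, in a bezel 32 mm across, 9 mm proud of the sloping panel when up; moves with the key. Its z is the key's axis, leaning 17.7 degrees towards the front; pressing straight down works too. About 93 mm above the bench, at x=-106, y=40 mm of the photometer.
- measure_key (a joint): Travel of the measure key, m: 0 = up, 0.005 = right down (about 5 N); a spring brings it back. It counts as pressed from 0.0035.
- flask_small: Bystander, loose: conical glass flask with a cork, 68 mm across the foot, 119 high, in front of the photometer's console, left of the rod. Origin: centre of its underside.
- flask_large: Bystander, loose: conical glass flask with a cork, 82 mm across the foot, 142 high, to the right of the photometer. Origin: centre of its underside.
- dish_stack: Bystander, loose: two stacked culture dishes, 88 mm across, 29 high together, right of the rod. Origin: centre of the underside.
- cuvette_rack: Bystander, loose: white block 45 x 105 x 22 mm with four clear cuvettes standing in it, 53 high in all, in front of the console. Origin: centre of its underside.
- dropper_bottle: Bystander, loose: small white dropper bottle, 36 mm across, 82 high, in front of the left end of the console. Origin: centre of its underside.
- marker_pen: Bystander, loose: marker pen 130 mm long, 17 mm thick, lying on the bench before the photometer. Origin: the middle of its underside.

How it is judged:
By the outcome, as a careful person would: the job done as asked, in the order asked, and still so for the second after the job is handed in, with the robot touching nothing.
It also fails if it takes over 54 s, if anything falls off the work surface, if the arm or the gripper's body presses on something with over 40 N, if the wrist force passes 120 N, or if a joint passes its speed limit or range.

### The arm

A 6-joint arm with a two-finger parallel gripper is mounted at the origin on the work surface. World frame = base frame: x ahead of the robot, y to its left, z up, the work surface at z = 0. Lengths are in mm, angles in rad, forces in N, time in s.
With the tool pointing down it reaches from about 350 to 1000 mm from the base axis. Payload 7.1 kg.
Tool frame: the origin (TCP) lies at the very end of the fingers, on their centre line; the grasp point (between the pads) lies 19 mm behind it; x points along the fingers, y is the direction in which the jaws open and shut, and the axes are right-handed (so a half turn about x gives the same grasp; the last joint's range is limited). The gripper opens to 85 mm and grips with 20 to 120 N. Pads are 22 mm wide; open, the fingers measure 114 mm over their backs; the gripper's body (76 mm by 85 mm) begins 54 mm behind the grasp point. The pads swing forward as they close: fully open they stand 13 mm farther back than shut.
Start: joints at [-1.332, 0.423, 1.63, -0, 1.089, -0.019], TCP at [159.365, -604.324, 231.319] pointing down, gripper open.
Joint ranges: [-3, 3], [-0.9, 2.11], [0.09, 2.58], [-1.31, 4.45], [0.11, 2.69], [-2.54, 2.54]. Speed limits (rad/s): [2.39, 2.39, 3.01, 3.14, 3.14, 3.14].

### API

Orientations are given as a rotation vector (axis times angle).
In Python, from workcell import * gives the robot as it stands.
- The arm moves only by the tool arm_command, never from a script. Its argument "moves" is a list of rows, each an object of numbers: "x", "y", "z": the shift along the world's x, y, z in mm; "ax", "ay", "az": the turn, a rotation vector about the world's x, y, z in rad; "claw": the gripper command: -1 is shut, 1 is fully open, values between are in proportion. A call has 1 to 10 rows; each row is the pose to reach, as a shift and turn from the pose commanded when the call began; what a row does not reach only later rows make up. A row lasts 1/12 s, in which the tool goes at most 41.7 mm and 7.16 degrees, less where a joint would pass 70% of its speed; a pose out of reach is approached as far as the arm can. A call with a gripper value outside its range is refused whole. The fingers move at their own pace and stop on an object; "newtons" is the grip in N (left out, the last holds). Time passes only in rows, so rows that repeat a pose let the fingers close. It gives the time, the measured TCP pose, the force and the opening at its end, in the units of the state.
- get_obs(): the state, without advancing time (a new reading comes with each control period).
- snapshot(name): name is "side" or "top" or "wrist"; returns a dict with "pixels" (400x640x3 uint8, red, green, blue), "z_map" (400x640 float32, mm along the optical axis (not along the pixel's ray), 0 where there is no reading), "fx", "fy", "cx", "cy" (pixels), "extrinsics" (4x4, takes a point from camera to world coordinates). Camera axes: x right, y down, z forward; pixel columns grow to the right and rows downward; lengths in mm; the calibration is good to about 2 mm. A picture is of the moment at which its call begins.
- finish_job(): hands the job in, once; it reports no verdict.
The state is a dict: "time": time; "joint_pos": joint angles; "qd": joint speeds; "tau": joint torques, N m; "tool_pos": TCP position; "orientation": TCP orientation; "force": force on the tool from outside, world axes, zero at the start; "ft_torque": the same for the moment, N m; "grip_width": opening from 0.0 (shut) to 1.0 (fully open).
Only numpy, scipy, OpenCV 4.12 (cv2) and the standard library are available. Lean on these libraries where they do the work, as an engineer would, in place of code of your own. Each camera call takes 0.05 s, during which the arm holds its last target.

## Working session

There is one attempt and no reset: what is moved stays moved. The work goes in short steps, Python scripts to look and compute and a tool call to move; the robot and the scene stay as the last step left them, time stands still between calls to the robot, and variables do not carry over. Pictures are saved under pics/ and viewed, and the job is handed in when it is done.

Besides the shell and the picture viewer there is one more tool, called after "Request:" as a command line: name --argument value ..., lists and objects as JSON in quotes. arm_command: Moves the arm, as the interface text tells. Its arguments: {"type":"object","properties":{"moves":{"type":"array"},"newtons":{"type":"number"}},"required":["moves"]}

```bash
mkdir -p pics; ls; python3 - <<'E'
from workcell import *
import cv2,numpy as np
o=get_obs();print(o)
for n in ("side","top","wrist"):
    s=snapshot(n);cv2.imwrite(f"pics/{n}0.png",s["pixels"][:,:,::-1]);np.savez(f"{n}0.npz",**s)
    print(n,s["fx"],s["fy"],s["cx"],s["cy"],np.round(s["extrinsics"],3).tolist())
E
```

```text
pics
{'time': 0.0, 'joint_pos': array([-1.33203095e+00,  4.23830284e-01,  1.63071336e+00,  3.44671455e-05,
        1.08860366e+00, -1.90088416e-02]), 'qd': array([ 0.00089035,  0.0012824 ,  0.00066668,  0.00058942,  0.0008691 ,
       -0.00074739]), 'tau': array([-4.46036996e-03, -5.57395184e+01, -2.81742096e+01, -3.90803643e-04,
        7.35305337e-03,  1.27354260e-07]), 'tool_pos': array([ 159.22647424, -603.79789795,  230.54310774]), 'orientation': array([ 2.08453118,  0.27179667, -2.08482576]), 'force': array([0.07163833, 0.29894658, 0.01733626]), 'ft_torque': array([0.02382578, 0.0144305 , 0.03880111]), 'grip_width': 0.9999521017680669}
side 496.1215665168126 496.1215665168126 320.3832649945094 203.68502193207166 [[-0.825, -0.391, 0.408, 118.26], [-0.565, 0.593, -0.574, 679.682], [-0.017, -0.704, -0.71, 911.348], [0.0, 0.0, 0.0, 1.0]]
top 380.8994905303165 380.8994905303165 318.1482953742134 199.52733524229407 [[0.002, -0.995, 0.096, 486.507], [-1.0, -0.001, 0.008, 8.925], [-0.008, -0.096, -0.995, 960.66], [0.0, 0.0, 0.0, 1.0]]
wrist 346.0699725671986 346.0699725671986 321.2734997219441 198.74268492323466 [[0.255, -0.931, -0.261, 225.069], [-0.967, -0.246, -0.067, -586.6], [-0.001, 0.27, -0.963, 372.052], [0.0, 0.0, 0.0, 1.0]]
```

View pics/side0.png

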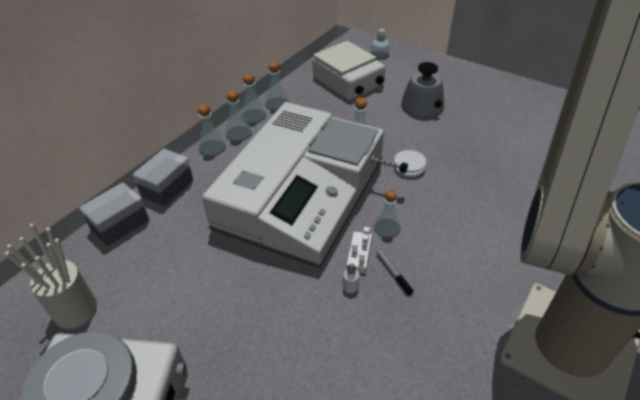

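View pics/top0.png

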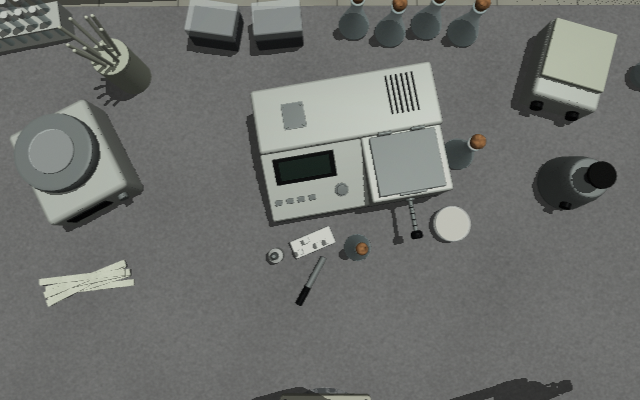

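View pics/wrist0.png

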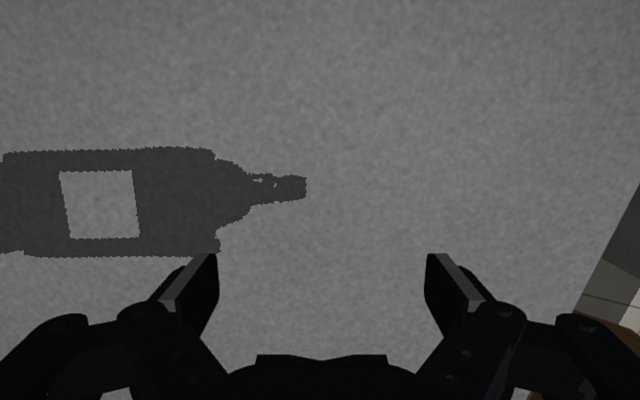

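```bash
python3 - <<'E'
import cv2,numpy as np
t=cv2.imread("pics/top0.png");s=cv2.imread("pics/side0.png")
cv2.imwrite("pics/topc.png",cv2.resize(t[50:270,240:480],None,fx=3.3,fy=2.7*3.3/2.7*0.8264,interpolation=cv2.INTER_CUBIC) if 0 else cv2.resize(t[110:270,260:480],None,fx=3.6,fy=3.6,interpolation=cv2.INTER_CUBIC))
cv2.imwrite("pics/sidec.png",cv2.resize(s[120:260,270:440],None,fx=4.2,fy=4.2,interpolation=cv2.INTER_CUBIC))
E
```

```text
(no output)
```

View pics/topc.png

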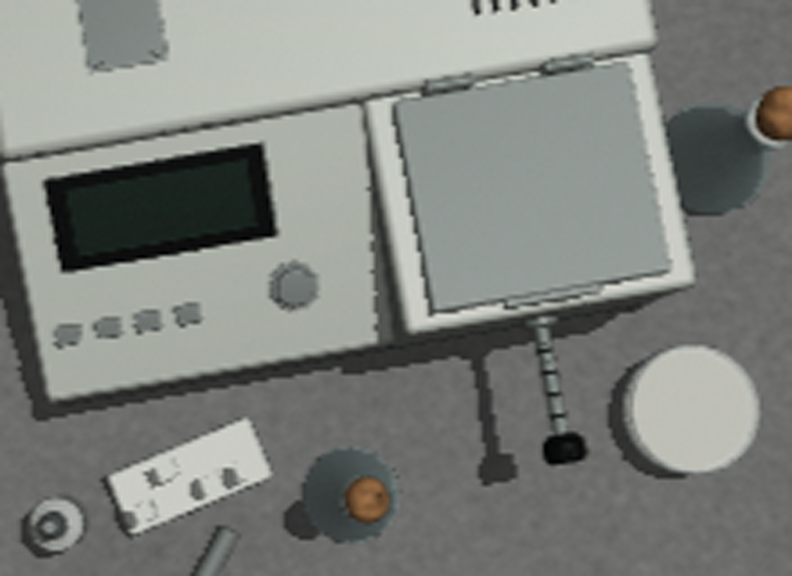

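View pics/sidec.png

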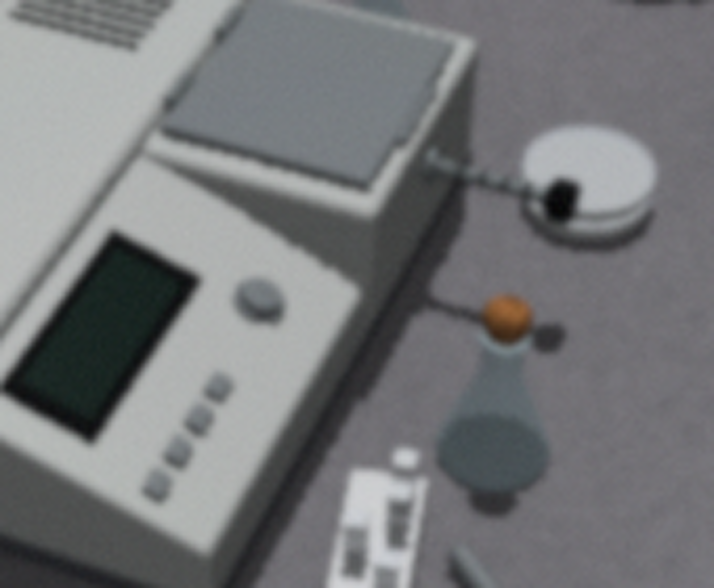

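```bash
cat > h.py <<'E'
import cv2,numpy as np
def ray(s,u,v):
    E=np.array(s["extrinsics"]);d=E[:3,:3]@np.array([(u-s["cx"])/s["fx"],(v-s["cy"])/s["fy"],1.]);return E[:3,3],d
def onz(s,u,v,z):
    o,d=ray(s,u,v);return o+d*(z-o[2])/d[2]
def cross(s1,p1,s2,p2):
    o1,d1=ray(s1,*p1);o2,d2=ray(s2,*p2)
    A=np.stack([d1,-d2],1);k=np.linalg.lstsq(A,o2-o1,rcond=None)[0]
    a=o1+k[0]*d1;b=o2+k[1]*d2;return (a+b)/2,np.linalg.norm(a-b)
E
python3 - <<'E'
from h import *
np.set_printoptions(precision=1,suppress=True)
T=dict(np.load("top0.npz"));S=dict(np.load("side0.npz"))
t=lambda u,v:(u/3.6+260-.4,v/3.6+110-.4)
s=lambda u,v:(u/4.2+270-.4,v/4.2+120-.4)
def blob(I,x0,y0,x1,y1):
    m=(I["pixels"][y0:y1,x0:x1].max(2)<35).astype(np.uint8)
    c=max(cv2.findContours(m,0,1)[0],key=cv2.contourArea);r=cv2.minAreaRect(c+np.array([x0,y0]))
    M=cv2.moments(m,True);print(r,M["m00"]);return (M["m10"]/M["m00"]+x0,M["m01"]/M["m00"]+y0)
kt=blob(T,400,222,435,248);ks=blob(S,392,155,415,180)
print("knob",kt,ks,cross(T,kt,S,ks),onz(T,*kt,88),onz(S,*ks,88))
Kt,Ks=t(294,286),s(261,298)
print("key",Kt,Ks,cross(T,Kt,S,Ks),onz(T,*Kt,93),onz(S,*Ks,93))
A=onz(T,*t(412,333),126);B=onz(T,*t(693,284),126)
print("front",A,B,np.linalg.norm(A-B)); d=A-B;yaw=np.arctan2(-d[0],d[1]);print("yaw",yaw)
A2=onz(S,*s(372,216),126);B2=onz(S,*s(476,42),126);print(A2,B2,np.linalg.norm(A2-B2))
b=t(541,324);print("bush approx",onz(T,*b,88),onz(S,*s(430,157),88))
f=t(363,497);print("cork",onz(T,*t(367,499),115), onz(S,*s(508,318),112))
print("dish",onz(T,*t(692,410),29))
# back left corner/ back right housing z=126 from full image
P=onz(T,252,91,126);Q=onz(T,431,64,126);print(P,Q,np.linalg.norm(P-Q),np.arctan2(-(P-Q)[0],(P-Q)[1]))
E
```

```text
((416.5, 234.5), (7.0, 11.0), 90.0) 81.0
((402.5, 167.5), (7.0, 5.0), 90.0) 38.0
knob (416.04938271604937, 234.02469135802468) (402.7894736842105, 167.78947368421052) (array([ 491.9, -207.7,   85.3]), np.float64(0.4890081162314266)) [ 491.7 -207.2   88. ] [ 490.9 -204.7   88. ]
key (341.2666666666667, 189.04444444444445) (331.74285714285713, 190.55238095238096) (array([594.3, -37.5,  88.2]), np.float64(0.7347657069873502)) [594.  -37.1  93. ] [591.2 -33.5  93. ]
front [ 561.1 -107.2  126. ] [ 591.4 -279.2  126. ] 174.65309043728132
yaw 0.17463261900251925
[556.6 -95.4 126. ] [ 587.5 -269.9  126. ] 177.23502000450395
bush approx [ 570.4 -194.8   88. ] [ 576.6 -198.9   88. ]
cork [460.1 -80.  115. ] [458.5 -78.1 112. ]
dish [ 517.7 -309.3   29. ]
[813.5 166.1 126. ] [ 876.5 -240.3  126. ] 411.2596338495463 0.15395414920594078
```

```bash
python3 - <<'E'
from h import *
np.set_printoptions(precision=1,suppress=True)
T=dict(np.load("top0.npz"))
Z=T["z_map"];v,u=np.mgrid[:400,:640]
E=T["extrinsics"];P=np.stack([(u-T["cx"])/T["fx"]*Z,(v-T["cy"])/T["fy"]*Z,Z,np.ones_like(Z)],-1)@E.T
m=((np.abs(P[...,2]-126)<8)&(u>240)&(u<465)&(v>50)&(v<215)).astype(np.uint8)
m=cv2.morphologyEx(m,cv2.MORPH_OPEN,np.ones((7,7)))
print(np.median(P[m>0][:,2]))
cv2.imwrite("pics/m.png",m*255)
c=max(cv2.findContours(m,0,cv2.CHAIN_APPROX_NONE)[0],key=cv2.contourArea)
W=np.array([onz(T,*p,126)[:2] for p in c[:,0].astype(float)])
yaw0=0.17;R=np.array([[np.cos(yaw0),np.sin(yaw0)],[-np.sin(yaw0),np.cos(yaw0)]]);L=W@R.T
print(L.min(0),L.max(0))
xmax,ymin,ymax,xmin=L[:,0].max(),L[:,1].min(),L[:,1].max(),L[:,0].min()
def fit(sel,ax):
    a=L[sel];p=np.polyfit(a[:,1-ax],a[:,ax],1);r=a[:,ax]-np.polyval(p,a[:,1-ax]);print(sel.sum(),p,r.std());return p
fit((L[:,0]>xmax-8)&(L[:,1]>ymin+20)&(L[:,1]<ymax-20),0)
fit((L[:,0]<xmin+8)&(L[:,1]>ymin+15),0)
fit((L[:,1]<ymin+8)&(L[:,0]<xmax-20)&(L[:,0]>xmin+20),1)
fit((L[:,1]>ymax-8)&(L[:,0]<xmax-20),1)
fit((np.abs(L[:,0]-(xmax-150))<15)&(L[:,1]>ymin+210),0)
E
```

```text
125.84186006911398
[ 539.5 -384.4] [831.   31.5]
164 [ -0.  828.4] 1.1695178411338236
65 [  0.  545.7] 2.482302096857436
57 [  -0.  -374.7] 1.5013692163035837
50 [ 0.  -1.7] 1.438496120859333
100 [  0.  685.9] 2.49541612136723
```

View pics/m.png

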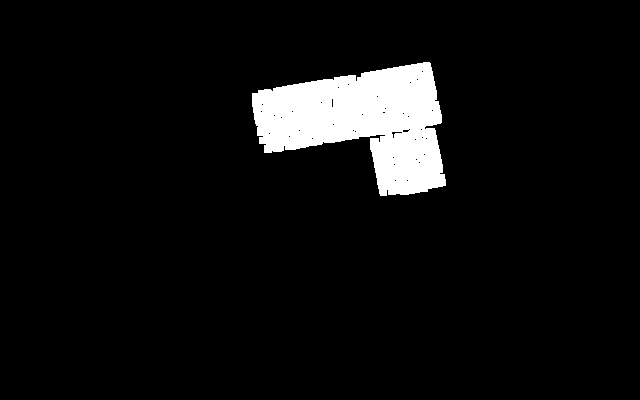

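```bash
python3 - <<'E'
from h import *
T=dict(np.load("top0.npz"))
g=cv2.GaussianBlur(cv2.cvtColor(T["pixels"],cv2.COLOR_RGB2GRAY),(3,3),0).astype(float)
# subpixel vertical edges along two lines: back edge of housing (rows near), front edge of compartment
def line(us,v0,sl,h,sign,z):
    pts=[]
    for u in us:
        c=int(round(v0+sl*(u-us[0])));col=np.diff(g[c-h:c+h+1,u])*sign;i=int(col.argmax())
        if 0<i<len(col)-1 and col[i]>8:
            a,b,d=col[i-1:i+2];pts.append(onz(T,u,c-h+i+.5+.5*(a-d)/(a-2*b+d),z)[:2])
    pts=np.array(pts)
    p=np.polyfit(pts[:,1],pts[:,0],1);r=pts[:,0]-np.polyval(p,pts[:,1]);k=abs(r)<2.5
    p=np.polyfit(pts[k,1],pts[k,0],1);print(len(pts),k.sum(),"yaw",np.arctan(-p[0]),r[k].std(),"x at y=-200:",np.polyval(p,-200));return p
line(range(260,425),91,-.157,8,1,126)      # back
line(range(380,448),201,-.175,7,-1,126)    # front of compartment
line(range(275,360),220,-.175,6,-1,70)     # console front
E
```

```text
165 165 yaw 0.17243425023114092 0.19882200569785485 x at y=-200: 876.4792563605425
68 68 yaw 0.17473972742586275 0.5108767488142951 x at y=-200: 577.5291375445299
85 85 yaw 0.17297065811640466 0.2874642169255607 x at y=-200: 577.6877327433622
```

```bash
python3 - <<'E'
from workcell import *
import numpy as np
from scipy.spatial.transform import Rotation as R
o=get_obs();M=R.from_rotvec(o["orientation"]);print(M.as_matrix().round(3),o["time"])
y=.173;c,s=np.cos(y),np.sin(y)
W=lambda l,a:np.array([l*c-a*s,l*s+a*c])
for l in (395,432.7,437.7,480.7): print(l,W(l,-288.6))
print("key",W(576.5,-138.7))
z=M.as_matrix()[:,2];print("tool z heading",np.arctan2(z[1],z[0]))
E
```

```text
[[-0.     0.255 -0.967]
 [ 0.001 -0.967 -0.255]
 [-1.    -0.001 -0.   ]] 0.15
395 [ 438.78287451 -216.29736254]
432.7 [ 475.92011852 -209.80774721]
437.7 [ 480.84548245 -208.94705552]
480.7 [ 523.20361222 -201.545107  ]
key [591.77004827 -37.39184371]
tool z heading -2.8837914690604376
```

Request:
arm_command --moves '[{"x": 28, "y": 38.8, "az": -0.0085, "claw": -1}, {"x": 56, "y": 77.6, "az": -0.017, "claw": -1}, {"x": 84, "y": 116, "az": -0.025, "claw": -1}, {"x": 112, "y": 155, "az": -0.034, "claw": -1}, {"x": 140, "y": 194, "az": -0.043, "claw": -1}, {"x": 168, "y": 233, "az": -0.051, "claw": -1}, {"x": 196, "y": 272, "az": -0.06, "claw": -1}, {"x": 224, "y": 310, "az": -0.068, "claw": -1}, {"x": 252, "y": 349, "az": -0.077, "claw": -1}, {"x": 279.5, "y": 388, "az": -0.085, "claw": -1}]'

```text
$.moves[0]: bad value
```

Request:
arm_command --moves '[{"x": 0, "claw": -1}, {"x": 0, "claw": -1}, {"x": 0, "claw": -1}, {"x": 0, "claw": -1}, {"x": 0, "claw": -1}, {"x": 0, "claw": -1}]'

```text
$.moves[0]: bad value
```

Request:
arm_command --moves '[{"x": 28, "y": 38.8, "z": 0, "ax": 0, "ay": 0, "az": -0.0085, "claw": -1}, {"x": 56, "y": 77.6, "z": 0, "ax": 0, "ay": 0, "az": -0.017, "claw": -1}]'

```text
time: 0.32
tool_pos: [207.6, -536.9, 230.7]
orientation: [2.096, 0.25, -2.096]
force: [0.8, 0.8, -0.1]
grip_width: 0.744
```

Request:
arm_command --moves '[{"x": 28, "y": 38.8, "z": 0, "ax": 0, "ay": 0, "az": -0.0085, "claw": -1}, {"x": 56, "y": 77.6, "z": 0, "ax": 0, "ay": 0, "az": -0.017, "claw": -1}, {"x": 84, "y": 116, "z": 0, "ax": 0, "ay": 0, "az": -0.026, "claw": -1}, {"x": 112, "y": 155, "z": 0, "ax": 0, "ay": 0, "az": -0.034, "claw": -1}, {"x": 140, "y": 194, "z": 0, "ax": 0, "ay": 0, "az": -0.043, "claw": -1}, {"x": 168, "y": 233, "z": 0, "ax": 0, "ay": 0, "az": -0.051, "claw": -1}, {"x": 196, "y": 272, "z": 0, "ax": 0, "ay": 0, "az": -0.06, "claw": -1}, {"x": 223.5, "y": 310.4, "z": 0, "ax": 0, "ay": 0, "az": -0.068, "claw": -1}, {"x": 223.5, "y": 310.4, "z": 0, "ax": 0, "ay": 0, "az": -0.068, "claw": -1}, {"x": 223.5, "y": 310.4, "z": 0, "ax": 0, "ay": 0, "az": -0.068, "claw": -1}]'

```text
time: 1.15
tool_pos: [434.1, -222.1, 231.4]
orientation: [2.131, 0.19, -2.128]
force: [-0.1, 0.1, 0.2]
grip_width: 0.001
```

```bash
python3 - <<'E'
from workcell import *
import cv2,numpy as np
print(get_obs())
for n in ("top","wrist"):
    s=snapshot(n);cv2.imwrite(f"pics/{n}1.png",s["pixels"][:,:,::-1]);np.savez(f"{n}1.npz",**s)
E
```

```text
{'time': 1.15, 'joint_pos': array([-4.98279566e-01,  2.20665125e-01,  1.92705225e+00,  1.77084929e-03,
        9.93499524e-01,  8.95016397e-01]), 'qd': array([ 0.10811052,  0.01766684, -0.0183002 , -0.04089943,  0.00879618,
        0.08300138]), 'tau': array([ 3.17797121e-01, -4.08904445e+01, -2.58017242e+01,  1.86165422e-01,
        1.82300247e-02,  6.31262977e-01]), 'tool_pos': array([ 434.13137726, -222.14242402,  231.40330805]), 'orientation': array([ 2.1307452 ,  0.18955559, -2.12831906]), 'force': array([-0.06534874,  0.12013972,  0.17479692]), 'ft_torque': array([-0.04871493,  0.00357343,  0.01427537]), 'grip_width': 0.0012133095373265054}
```

View pics/wrist1.png

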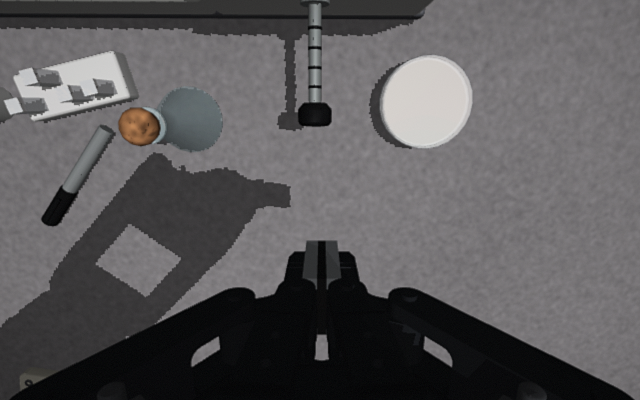

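Request:
arm_command --moves '[{"x": 0, "y": 0, "z": -40, "ax": 0, "ay": 0, "az": 0, "claw": -1}, {"x": 0, "y": 0, "z": -80, "ax": 0, "ay": 0, "az": 0, "claw": -1}, {"x": 0, "y": 0, "z": -120, "ax": 0, "ay": 0, "az": 0, "claw": -1}, {"x": 0, "y": 0, "z": -157, "ax": 0, "ay": 0, "az": 0, "claw": -1}, {"x": 0, "y": 0, "z": -157, "ax": 0, "ay": 0, "az": 0, "claw": -1}, {"x": 0, "y": 0, "z": -157, "ax": 0, "ay": 0, "az": 0, "claw": -1}, {"x": 0, "y": 0, "z": -157, "ax": 0, "ay": 0, "az": 0, "claw": -1}]'

```text
time: 1.83
tool_pos: [432.1, -227.7, 75.7]
orientation: [2.133, 0.182, -2.13]
force: [0.9, -0.5, 0.3]
grip_width: -0.003
```

```bash
python3 - <<'E'
from workcell import *
import cv2,numpy as np
print(get_obs()["tool_pos"],get_obs()["force"])
for n in ("top","wrist"):
    s=snapshot(n);cv2.imwrite(f"pics/{n}2.png",s["pixels"][:,:,::-1]);np.savez(f"{n}2.npz",**s)
E
```

```text
[ 432.06197938 -227.66540079   75.7347827 ] [ 0.90658084 -0.52612524  0.31645839]
```

View pics/wrist2.png

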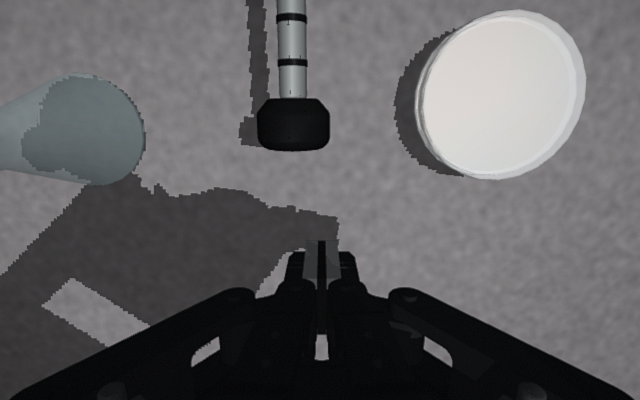

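```bash
python3 - <<'E'
from workcell import *
from h import *
from scipy.spatial.transform import Rotation as R
np.set_printoptions(precision=2,suppress=True)
W=dict(np.load("wrist2.npz"));T=dict(np.load("top2.npz"))
c,s=np.cos(.173),np.sin(.173)
loc=lambda p:np.array([p[0]*c+p[1]*s,-p[0]*s+p[1]*c])-[681.7,-178.6]
print(R.from_rotvec(get_obs()["orientation"]).as_matrix())
for n,u,v,z in (("knob top ctr",293,113,101.5),("knob rod-side",293,98,101.5),("knob face low edge",293.5,150,88),("ring4?",291.5,62,93),("ring3",291,17,93),("axis",290,80,93)):
    p=onz(W,u,v,z);print(n,p,loc(p))
print("tcp",loc(get_obs()["tool_pos"]))
print("zmap",W["z_map"][125:155:3,293])
W=dict(np.load("wrist1.npz"))
for n,u,v,z in (("knobfar",314,103,101.5),("ring a",315,88,93),("b",315,67.5,93),("c",315,47.5,93),("d",315,27.5,93),("bush",315,5,88)):
    p=onz(W,u,v,z);print(n,p,loc(p))
E
```

```text
[[ 0.    0.17 -0.99]
 [-0.   -0.99 -0.17]
 [-1.    0.   -0.  ]]
knob top ctr [ 494.67 -207.54  101.5 ] [-230.14 -110.99]
knob rod-side [ 499.33 -206.84  101.5 ] [-225.43 -111.1 ]
knob face low edge [ 480.82 -208.78   88.  ] [-244.   -109.83]
ring4? [ 510.8  -203.94   93.  ] [-213.63 -110.22]
ring3 [ 524.41 -201.74   93.  ] [-199.84 -110.4 ]
axis [ 505.01 -204.28   93.  ] [-219.39 -109.57]
tcp [-294.29 -120.32]
zmap [116.07 115.88 115.77 116.3  116.6  117.14 117.15 117.05 119.34 218.47]
knobfar [ 498.82 -205.68  101.5 ] [-225.73 -109.88]
ring a [ 509.88 -204.37   93.  ] [-214.61 -110.49]
b [ 524.49 -201.83   93.  ] [-199.78 -110.5 ]
c [ 538.33 -199.42   93.  ] [-185.73 -110.51]
d [ 551.78 -197.08   93.  ] [-172.08 -110.52]
bush [ 567.64 -194.23   88.  ] [-155.97 -110.45]
```

Request:
arm_command --moves '[{"x": 4, "y": 7, "z": -2, "ax": 0, "ay": 0, "az": 0, "claw": -1}, {"x": 13, "y": 12.5, "z": -4, "ax": 0, "ay": 0, "az": 0, "claw": -1}, {"x": 23, "y": 14.2, "z": -4, "ax": 0, "ay": 0, "az": 0, "claw": -1}, {"x": 23, "y": 14.2, "z": -4, "ax": 0, "ay": 0, "az": 0, "claw": -1}, {"x": 23, "y": 14.2, "z": -4, "ax": 0, "ay": 0, "az": 0, "claw": -1}]'

```text
time: 2.35
tool_pos: [455.9, -211.9, 70.7]
orientation: [2.131, 0.185, -2.129]
force: [-0.2, 0.4, 0.5]
grip_width: 0.004
```

```bash
cat > st.py <<'E'
from workcell import *
from h import *
c,s=np.cos(.173),np.sin(.173)
loc=lambda p:np.array([p[0]*c+p[1]*s,-p[0]*s+p[1]*c])-[681.7,-178.6]
def st(): 
    o=get_obs();p=o["tool_pos"];print("t",round(o["time"],2),"loc",loc(p).round(1),"z",p[2].round(1),"F",(loc(o["force"])+[681.7,-178.6]).round(2),o["force"][2].round(2))
E
python3 -c "
from st import *
st()
W=snapshot('wrist');cv2.imwrite('pics/wrist3.png',W['pixels'][:,:,::-1])"
```

```text
t 2.35 loc [-269.1 -108.6] z 70.7 F [-0.17  0.39] 0.5
```

View pics/wrist3.png

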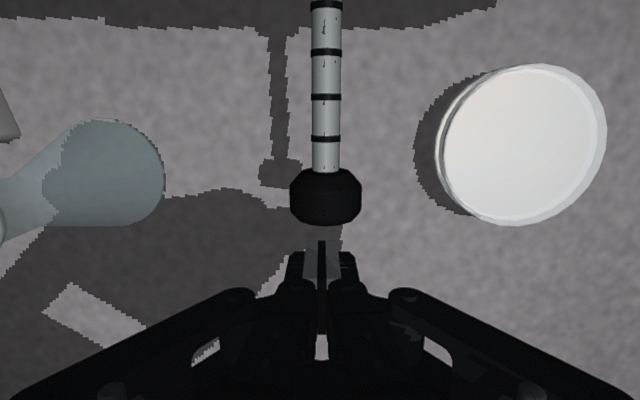

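Request:
arm_command --moves '[{"x": 2, "y": 0.35, "z": 0, "ax": 0, "ay": 0, "az": 0, "claw": -1}, {"x": 4, "y": 0.7, "z": 0, "ax": 0, "ay": 0, "az": 0, "claw": -1}, {"x": 6, "y": 1, "z": 0, "ax": 0, "ay": 0, "az": 0, "claw": -1}, {"x": 8, "y": 1.4, "z": 0, "ax": 0, "ay": 0, "az": 0, "claw": -1}, {"x": 10, "y": 1.7, "z": 0, "ax": 0, "ay": 0, "az": 0, "claw": -1}, {"x": 12, "y": 2.1, "z": 0, "ax": 0, "ay": 0, "az": 0, "claw": -1}, {"x": 14, "y": 2.4, "z": 0, "ax": 0, "ay": 0, "az": 0, "claw": -1}, {"x": 14, "y": 2.4, "z": 0, "ax": 0, "ay": 0, "az": 0, "claw": -1}]'

```text
time: 3.07
tool_pos: [469.1, -209.8, 70.4]
orientation: [2.131, 0.184, -2.131]
force: [-0.3, -0.4, 0.3]
grip_width: 0.001
```

Request:
arm_command --moves '[{"x": 1, "y": 0.17, "z": 0, "ax": 0, "ay": 0, "az": 0, "claw": -1}, {"x": 1, "y": 0.17, "z": 0, "ax": 0, "ay": 0, "az": 0, "claw": -1}]'

```text
time: 3.23
tool_pos: [469.7, -209.6, 70.3]
orientation: [2.131, 0.185, -2.131]
force: [0.3, 0.4, 0.6]
grip_width: -0.0
```

Request:
arm_command --moves '[{"x": 1, "y": 0.17, "z": 0, "ax": 0, "ay": 0, "az": 0, "claw": -1}, {"x": 1, "y": 0.17, "z": 0, "ax": 0, "ay": 0, "az": 0, "claw": -1}]'

```text
time: 3.4
tool_pos: [470.7, -209.4, 70.3]
orientation: [2.131, 0.185, -2.131]
force: [0.9, 0.2, -0.4]
grip_width: 0.004
```

Request:
arm_command --moves '[{"x": 1, "y": 0.17, "z": 0, "ax": 0, "ay": 0, "az": 0, "claw": -1}, {"x": 1, "y": 0.17, "z": 0, "ax": 0, "ay": 0, "az": 0, "claw": -1}]'

```text
time: 3.57
tool_pos: [471.7, -209.2, 70.3]
orientation: [2.131, 0.185, -2.131]
force: [0.3, 0.7, -0.1]
grip_width: -0.001
```

Request:
arm_command --moves '[{"x": 1, "y": 0.17, "z": 0, "ax": 0, "ay": 0, "az": 0, "claw": -1}, {"x": 1, "y": 0.17, "z": 0, "ax": 0, "ay": 0, "az": 0, "claw": -1}]'

```text
time: 3.73
tool_pos: [472.4, -209.0, 70.3]
orientation: [2.131, 0.185, -2.132]
force: [-2.2, -0.2, 0.8]
grip_width: 0.001
```

```bash
python3 -c "
from st import *
st()
W=snapshot('wrist');cv2.imwrite('pics/wrist4.png',W['pixels'][:,:,::-1])"
```

```text
t 3.73 loc [-252.3 -108.6] z 70.3 F [-2.16  0.16] 0.81
```

View pics/wrist4.png

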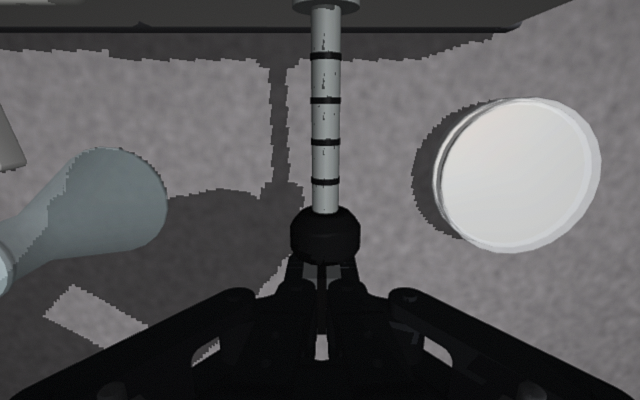

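Request:
arm_command --moves '[{"x": 1, "y": 0.17, "z": 0, "ax": 0, "ay": 0, "az": 0, "claw": -1}, {"x": 2, "y": 0.35, "z": 0, "ax": 0, "ay": 0, "az": 0, "claw": -1}, {"x": 3, "y": 0.52, "z": 0, "ax": 0, "ay": 0, "az": 0, "claw": -1}, {"x": 4, "y": 0.7, "z": 0, "ax": 0, "ay": 0, "az": 0, "claw": -1}]'

```text
time: 4.12
tool_pos: [476.3, -208.3, 70.3]
orientation: [2.131, 0.185, -2.132]
force: [-3.0, -1.2, 1.5]
grip_width: -0.001
```

Request:
arm_command --moves '[{"x": 1, "y": 0.17, "z": 0, "ax": 0, "ay": 0, "az": 0, "claw": -1}, {"x": 2, "y": 0.35, "z": 0, "ax": 0, "ay": 0, "az": 0, "claw": -1}]'

```text
time: 4.28
tool_pos: [478.9, -208.0, 70.3]
orientation: [2.132, 0.184, -2.131]
force: [-0.5, -0.1, -0.3]
grip_width: 0.002
```

Request:
arm_command --moves '[{"x": 1, "y": 0.17, "z": 0, "ax": 0, "ay": 0, "az": 0, "claw": -1}, {"x": 1, "y": 0.17, "z": 0, "ax": 0, "ay": 0, "az": 0, "claw": -1}]'

```text
time: 4.45
tool_pos: [480.4, -207.9, 70.4]
orientation: [2.132, 0.184, -2.13]
force: [-0.6, 0.4, -0.1]
grip_width: 0.001
```

Request:
arm_command --moves '[{"x": 1, "y": 0.17, "z": 0, "ax": 0, "ay": 0, "az": 0, "claw": -1}, {"x": 1, "y": 0.17, "z": 0, "ax": 0, "ay": 0, "az": 0, "claw": -1}]'

```text
time: 4.62
tool_pos: [481.1, -207.7, 70.4]
orientation: [2.132, 0.184, -2.13]
force: [-0.4, 0.0, 0.1]
grip_width: -0.001
```

Request:
arm_command --moves '[{"x": 1, "y": 0.17, "z": 0, "ax": 0, "ay": 0, "az": 0, "claw": -1}, {"x": 1, "y": 0.17, "z": 0, "ax": 0, "ay": 0, "az": 0, "claw": -1}]'

```text
time: 4.78
tool_pos: [482.0, -207.6, 70.4]
orientation: [2.131, 0.184, -2.131]
force: [0.5, -0.1, -0.6]
grip_width: -0.001
```

```bash
python3 -c "
from st import *
st()
W=snapshot('wrist');cv2.imwrite('pics/wrist5.png',W['pixels'][:,:,::-1])"
```

```text
t 4.78 loc [-242.7 -108.8] z 70.4 F [ 0.49 -0.21] -0.57
```

View pics/wrist5.png

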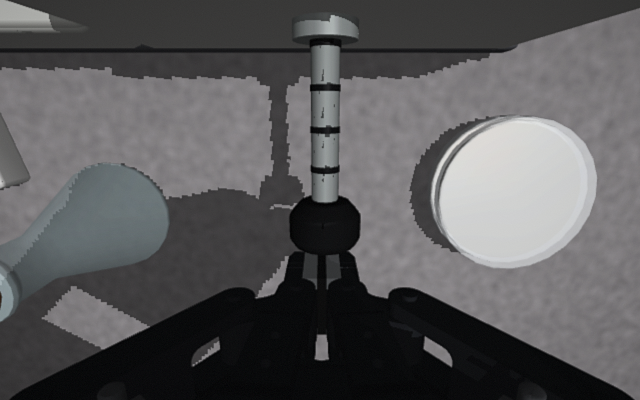

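Request:
arm_command --moves '[{"x": 1.5, "y": 0.26, "z": 0, "ax": 0, "ay": 0, "az": 0, "claw": -1}, {"x": 3, "y": 0.52, "z": 0, "ax": 0, "ay": 0, "az": 0, "claw": -1}, {"x": 4, "y": 0.7, "z": 0, "ax": 0, "ay": 0, "az": 0, "claw": -1}, {"x": 5, "y": 0.87, "z": 0, "ax": 0, "ay": 0, "az": 0, "claw": -1}, {"x": 6, "y": 1.05, "z": 0, "ax": 0, "ay": 0, "az": 0, "claw": -1}, {"x": 7, "y": 1.2, "z": 0, "ax": 0, "ay": 0, "az": 0, "claw": -1}]'

```text
time: 5.33
tool_pos: [487.8, -206.4, 70.3]
orientation: [2.129, 0.185, -2.133]
force: [-4.2, -3.4, 2.7]
grip_width: -0.002
```

Request:
arm_command --moves '[{"x": 1, "y": 0.17, "z": 0, "ax": 0, "ay": 0, "az": 0, "claw": -1}, {"x": 1, "y": 0.17, "z": 0, "ax": 0, "ay": 0, "az": 0, "claw": -1}]'

```text
time: 5.5
tool_pos: [489.5, -206.2, 70.3]
orientation: [2.131, 0.185, -2.132]
force: [-2.7, -1.1, 1.4]
grip_width: 0.002
```

Request:
arm_command --moves '[{"x": 1, "y": 0.17, "z": 0, "ax": 0, "ay": 0, "az": 0, "claw": -1}, {"x": 1, "y": 0.17, "z": 0, "ax": 0, "ay": 0, "az": 0, "claw": -1}]'

```text
time: 5.67
tool_pos: [490.8, -205.9, 70.3]
orientation: [2.131, 0.185, -2.131]
force: [-1.6, 0.5, 0.0]
grip_width: -0.0
```

Request:
arm_command --moves '[{"x": 1, "y": 0.17, "z": 0, "ax": 0, "ay": 0, "az": 0, "claw": -1}, {"x": 1, "y": 0.17, "z": 0, "ax": 0, "ay": 0, "az": 0, "claw": -1}]'

```text
time: 5.83
tool_pos: [492.0, -205.7, 70.3]
orientation: [2.132, 0.185, -2.131]
force: [-0.5, -1.2, 0.4]
grip_width: -0.002
```

Request:
arm_command --moves '[{"x": 1, "y": 0.17, "z": 0, "ax": 0, "ay": 0, "az": 0, "claw": -1}, {"x": 1, "y": 0.17, "z": 0, "ax": 0, "ay": 0, "az": 0, "claw": -1}]'

```text
time: 6.0
tool_pos: [493.1, -205.6, 70.4]
orientation: [2.132, 0.184, -2.13]
force: [0.3, -0.2, -0.6]
grip_width: -0.003
```

```bash
python3 -c "
from st import *
st()
W=snapshot('wrist');cv2.imwrite('pics/wrist6.png',W['pixels'][:,:,::-1])"
```

```text
t 6.0 loc [-231.4 -108.8] z 70.4 F [ 0.27 -0.23] -0.6
```

View pics/wrist6.png

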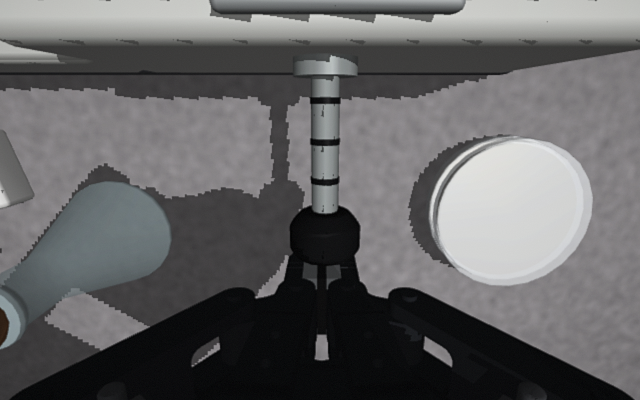

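Request:
arm_command --moves '[{"x": 1, "y": 0.17, "z": 0, "ax": 0, "ay": 0, "az": 0, "claw": -1}, {"x": 2, "y": 0.35, "z": 0, "ax": 0, "ay": 0, "az": 0, "claw": -1}, {"x": 2, "y": 0.35, "z": 0, "ax": 0, "ay": 0, "az": 0, "claw": -1}]'

```text
time: 6.3
tool_pos: [495.1, -205.3, 70.4]
orientation: [2.132, 0.184, -2.13]
force: [-1.1, 0.4, -0.6]
grip_width: -0.002
```

```bash
python3 -c "
from st import *
st()
W=snapshot('wrist');cv2.imwrite('pics/wrist7.png',W['pixels'][:,:,::-1])"
```

```text
t 6.3 loc [-229.4 -108.9] z 70.4 F [-0.98  0.59] -0.57
```

View pics/wrist7.png

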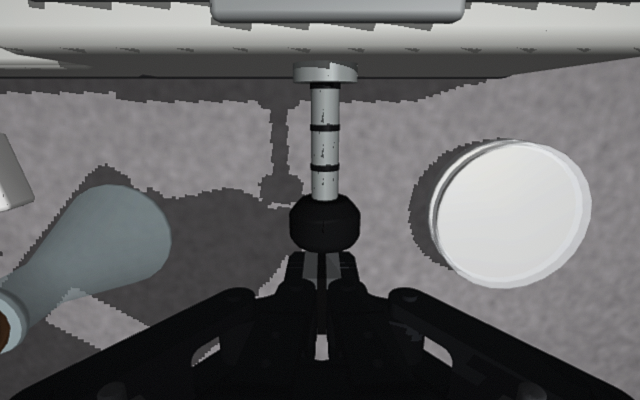

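Request:
arm_command --moves '[{"x": 1.5, "y": 0.26, "z": 0, "ax": 0, "ay": 0, "az": 0, "claw": -1}, {"x": 3, "y": 0.52, "z": 0, "ax": 0, "ay": 0, "az": 0, "claw": -1}, {"x": 4.5, "y": 0.8, "z": 0, "ax": 0, "ay": 0, "az": 0, "claw": -1}, {"x": 6, "y": 1.05, "z": 0, "ax": 0, "ay": 0, "az": 0, "claw": -1}, {"x": 7, "y": 1.2, "z": 0, "ax": 0, "ay": 0, "az": 0, "claw": -1}, {"x": 8, "y": 1.4, "z": 0, "ax": 0, "ay": 0, "az": 0, "claw": -1}, {"x": 9, "y": 1.57, "z": 0, "ax": 0, "ay": 0, "az": 0, "claw": -1}, {"x": 10, "y": 1.75, "z": 0, "ax": 0, "ay": 0, "az": 0, "claw": -1}, {"x": 11, "y": 1.9, "z": 0, "ax": 0, "ay": 0, "az": 0, "claw": -1}, {"x": 11, "y": 1.9, "z": 0, "ax": 0, "ay": 0, "az": 0, "claw": -1}]'

```text
time: 7.18
tool_pos: [506.2, -203.3, 70.3]
orientation: [2.132, 0.184, -2.13]
force: [0.2, -0.4, 0.3]
grip_width: -0.002
```

Request:
arm_command --moves '[{"x": 1, "y": 0.17, "z": 0, "ax": 0, "ay": 0, "az": 0, "claw": -1}, {"x": 1, "y": 0.17, "z": 0, "ax": 0, "ay": 0, "az": 0, "claw": -1}]'

```text
time: 7.35
tool_pos: [507.1, -203.1, 70.3]
orientation: [2.132, 0.184, -2.13]
force: [0.7, -0.4, 0.0]
grip_width: -0.0
```

Request:
arm_command --moves '[{"x": 1, "y": 0.17, "z": 0, "ax": 0, "ay": 0, "az": 0, "claw": -1}, {"x": 1, "y": 0.17, "z": 0, "ax": 0, "ay": 0, "az": 0, "claw": -1}]'

```text
time: 7.52
tool_pos: [508.0, -203.0, 70.4]
orientation: [2.132, 0.185, -2.13]
force: [0.5, 0.5, -0.4]
grip_width: 0.001
```

```bash
python3 -c "
from st import *
st()
W=snapshot('wrist');cv2.imwrite('pics/wrist8.png',W['pixels'][:,:,::-1])"
```

```text
t 7.52 loc [-216.2 -108.8] z 70.4 F [0.62 0.44] -0.38
```

View pics/wrist8.png

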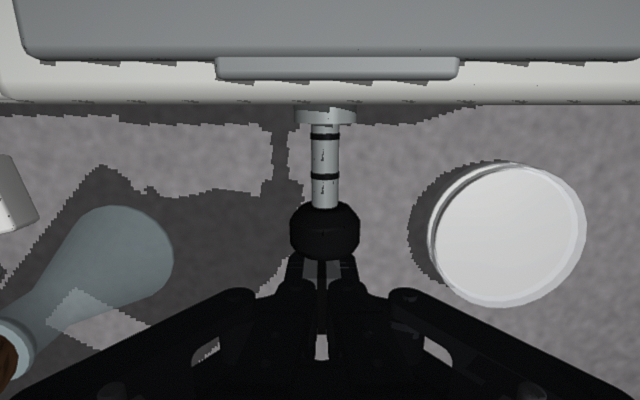

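Request:
arm_command --moves '[{"x": 0, "y": 0, "z": 0, "ax": 0, "ay": 0, "az": 0, "claw": -1}, {"x": 0, "y": 0, "z": 0, "ax": 0, "ay": 0, "az": 0, "claw": -1}, {"x": 0, "y": 0, "z": 0, "ax": 0, "ay": 0, "az": 0, "claw": -1}]'

```text
time: 7.82
tool_pos: [507.6, -203.1, 70.3]
orientation: [2.131, 0.185, -2.131]
force: [-0.3, 0.1, 1.4]
grip_width: 0.002
```

```bash
python3 -c "
from st import *
st()
W=snapshot('wrist');cv2.imwrite('pics/wrist9.png',W['pixels'][:,:,::-1])"
```

```text
t 7.82 loc [-216.6 -108.8] z 70.3 F [-0.31  0.17] 1.41
```

View pics/wrist9.png

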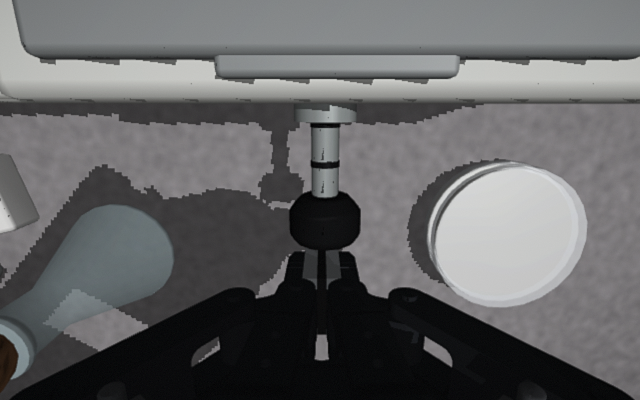

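Request:
arm_command --moves '[{"x": -10, "y": -1.75, "z": 0, "ax": 0, "ay": 0, "az": 0, "claw": -1}, {"x": -30, "y": -5.2, "z": 0, "ax": 0, "ay": 0, "az": 0, "claw": -1}, {"x": -42, "y": -7.3, "z": 10, "ax": 0, "ay": 0, "az": 0, "claw": -1}, {"x": -42, "y": -7.3, "z": 50, "ax": 0, "ay": 0, "az": 0, "claw": -1}, {"x": -42, "y": -7.3, "z": 90, "ax": 0, "ay": 0, "az": 0, "claw": -1}, {"x": -30, "y": 20, "z": 115, "ax": 0, "ay": 0, "az": 0, "claw": -1}, {"x": -10, "y": 55, "z": 115, "ax": 0.01, "ay": -0.06, "az": 0, "claw": -1}, {"x": 10, "y": 90, "z": 115, "ax": 0.03, "ay": -0.17, "az": 0, "claw": -1}, {"x": 30, "y": 125, "z": 115, "ax": 0.05, "ay": -0.28, "az": 0, "claw": -1}, {"x": 45, "y": 155, "z": 115, "ax": 0.053, "ay": -0.304, "az": 0, "claw": -1}]'

```text
time: 8.7
tool_pos: [550.3, -46.6, 184.9]
orientation: [2.452, 0.212, -1.787]
force: [-0.7, -0.4, -1.0]
grip_width: -0.002
```

Request:
arm_command --moves '[{"x": 0, "y": 0, "z": 0, "ax": 0, "ay": 0, "az": 0, "claw": -1}, {"x": 0, "y": 0, "z": 0, "ax": 0, "ay": 0, "az": 0, "claw": -1}, {"x": 0, "y": 0, "z": 0, "ax": 0, "ay": 0, "az": 0, "claw": -1}]'

```text
time: 8.95
tool_pos: [552.1, -48.2, 185.2]
orientation: [2.447, 0.213, -1.79]
force: [0.5, 0.5, -0.2]
grip_width: -0.001
```

```bash
python3 -c "
from st import *
st();from scipy.spatial.transform import Rotation as R
print(get_obs()['tool_pos'],R.from_rotvec(get_obs()['orientation']).as_matrix().round(3))
for n in ('wrist','top','side'):
  W=snapshot(n);cv2.imwrite('pics/%s10.png'%n,W['pixels'][:,:,::-1]);np.savez(n+'10.npz',**W)"
```

```text
t 8.95 loc [-146.2   36.1] z 185.2 F [0.57 0.39] -0.15
[552.06297932 -48.23033988 185.23442186] [[ 0.299  0.173 -0.939]
 [ 0.052 -0.985 -0.165]
 [-0.953  0.    -0.303]]
```

View pics/wrist10.png

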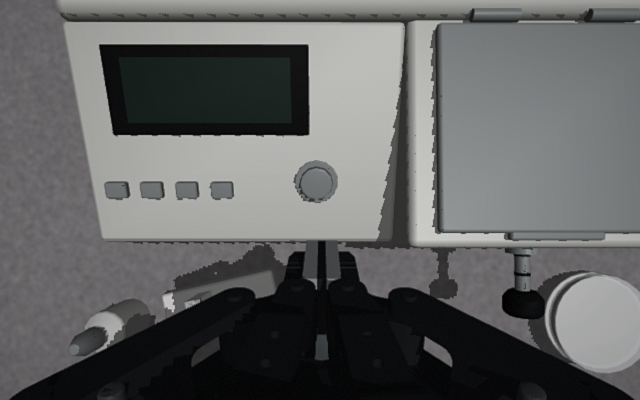

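View pics/top10.png

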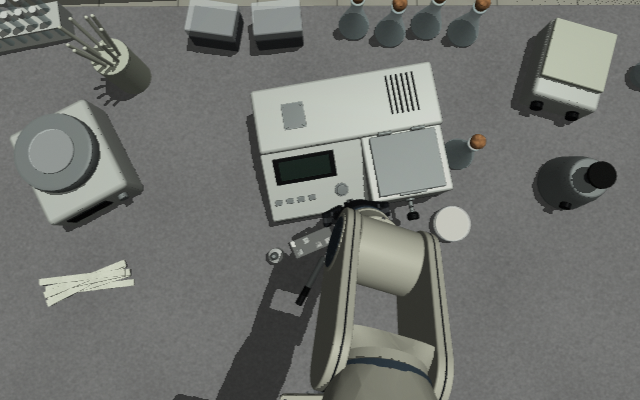

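```bash
python3 - <<'E'
from st import *
W=dict(np.load("wrist10.npz"));np.set_printoptions(precision=1,suppress=True)
p=onz(W,317,182.5,93);print(p,loc(p))
n=np.array([-.304*c,-.304*s,.953])
# W.r.t. TCP
d=p-get_obs()["tool_pos"];print("delta",d,"along axis",d@n,"standoff30 shift",d+30*n,"standoff 8",d+8*n, "n",n)
E
```

```text
[592.8 -37.9  93. ] [-104.2   39.2]
delta [ 40.4  11.2 -92.3] along axis -100.63346753073337 standoff30 shift [ 31.5   9.6 -63.7] standoff 8 [ 38.   10.7 -84.7] n [-0.3 -0.1  1. ]
```

Request:
arm_command --moves '[{"x": 16, "y": 5, "z": -30, "ax": 0, "ay": 0, "az": 0, "claw": -1}, {"x": 31.5, "y": 9.6, "z": -63.5, "ax": 0, "ay": 0, "az": 0, "claw": -1}, {"x": 34.5, "y": 10.1, "z": -73, "ax": 0, "ay": 0, "az": 0, "claw": -1}, {"x": 37.5, "y": 10.6, "z": -82.5, "ax": 0, "ay": 0, "az": 0, "claw": -1}, {"x": 38.3, "y": 10.8, "z": -85.3, "ax": 0, "ay": 0, "az": 0, "claw": -1}, {"x": 38.3, "y": 10.8, "z": -85.3, "ax": 0, "ay": 0, "az": 0, "claw": -1}, {"x": 38.3, "y": 10.8, "z": -85.3, "ax": 0, "ay": 0, "az": 0, "claw": -1}]'

```text
time: 9.68
tool_pos: [591.0, -37.7, 100.9]
orientation: [2.449, 0.211, -1.788]
force: [0.6, 0.0, -0.1]
grip_width: 0.002
```

```bash
python3 - <<'E'
from st import *
st();W=snapshot('wrist');cv2.imwrite('pics/wrist11.png',W['pixels'][:,:,::-1])
S=snapshot('side');cv2.imwrite('pics/side11.png',cv2.resize(S['pixels'][120:260,270:440,::-1],None,fx=4.2,fy=4.2,interpolation=2))
p=np.array([592.5,-37.8,93])-get_obs()["tool_pos"];print(p)
E
```

```text
t 9.68 loc [-106.    39.8] z 100.9 F [ 0.57 -0.07] -0.07
[ 1.20701792 -0.26126323 -8.35883673]
```

View pics/wrist11.png

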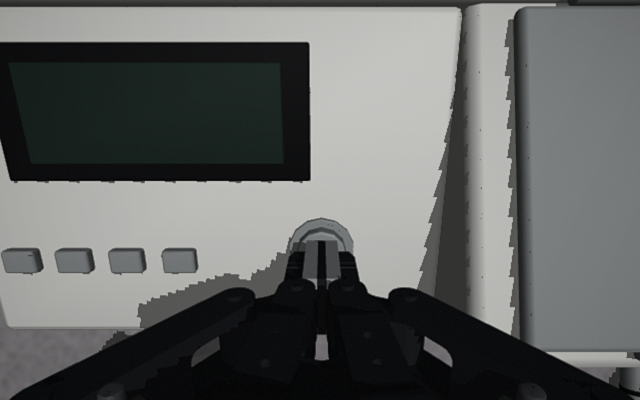

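View pics/side11.png

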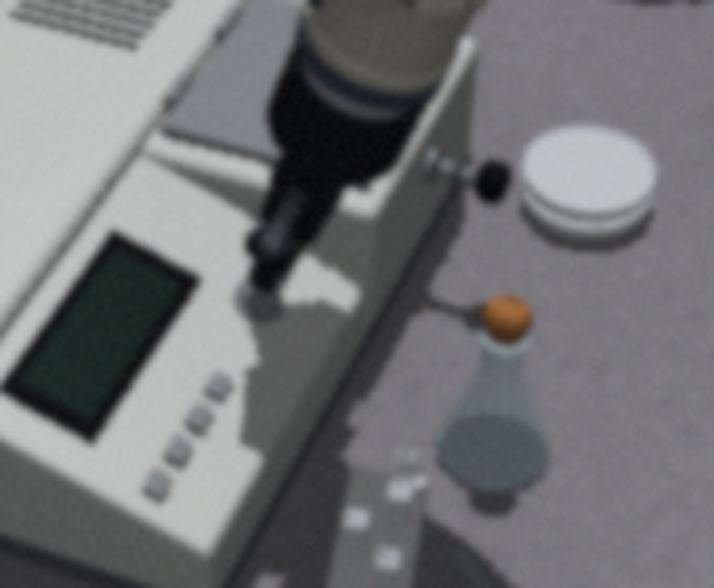

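Request:
arm_command --moves '[{"x": 0.6, "y": 0.1, "z": -2, "ax": 0, "ay": 0, "az": 0, "claw": -1}, {"x": 1.2, "y": 0.2, "z": -4, "ax": 0, "ay": 0, "az": 0, "claw": -1}, {"x": 1.9, "y": 0.3, "z": -6, "ax": 0, "ay": 0, "az": 0, "claw": -1}, {"x": 2.2, "y": 0.4, "z": -7, "ax": 0, "ay": 0, "az": 0, "claw": -1}]'

```text
time: 10.12
tool_pos: [593.3, -36.9, 93.1]
orientation: [2.449, 0.212, -1.788]
force: [-0.3, -0.2, 1.9]
grip_width: -0.0
```

Request:
arm_command --moves '[{"x": 0.3, "y": 0.05, "z": -1, "ax": 0, "ay": 0, "az": 0, "claw": -1}, {"x": 0.6, "y": 0.1, "z": -2, "ax": 0, "ay": 0, "az": 0, "claw": -1}]'

```text
time: 10.28
tool_pos: [594.0, -36.8, 91.1]
orientation: [2.448, 0.212, -1.789]
force: [-1.2, 0.1, 4.2]
grip_width: -0.002
```

Request:
arm_command --moves '[{"x": 0.3, "y": 0.05, "z": -1, "ax": 0, "ay": 0, "az": 0, "claw": -1}, {"x": 0.6, "y": 0.1, "z": -2, "ax": 0, "ay": 0, "az": 0, "claw": -1}]'

```text
time: 10.45
tool_pos: [594.6, -36.7, 89.2]
orientation: [2.449, 0.212, -1.789]
force: [-1.1, -0.1, 4.8]
grip_width: -0.003
```

Request:
arm_command --moves '[{"x": 0.3, "y": 0.05, "z": -1, "ax": 0, "ay": 0, "az": 0, "claw": -1}, {"x": 0.3, "y": 0.05, "z": -1, "ax": 0, "ay": 0, "az": 0, "claw": -1}]'

```text
time: 10.62
tool_pos: [594.7, -36.6, 88.9]
orientation: [2.449, 0.212, -1.788]
force: [-6.1, -0.5, 14.8]
grip_width: -0.003
```

Request:
arm_command --moves '[{"x": 0, "y": 0, "z": 0, "ax": 0, "ay": 0, "az": 0, "claw": -1}, {"x": -0.6, "y": -0.1, "z": 2, "ax": 0, "ay": 0, "az": 0, "claw": -1}, {"x": -1.9, "y": -0.3, "z": 6, "ax": 0, "ay": 0, "az": 0, "claw": -1}, {"x": -6, "y": -1, "z": 19, "ax": 0, "ay": 0, "az": 0, "claw": -1}, {"x": -15, "y": -2.5, "z": 47, "ax": 0, "ay": 0, "az": 0, "claw": -1}, {"x": -35, "y": -5, "z": 80, "ax": 0, "ay": 0, "az": 0, "claw": -1}, {"x": -50, "y": -5, "z": 110, "ax": 0, "ay": 0, "az": 0, "claw": -1}, {"x": -50, "y": -5, "z": 110, "ax": 0, "ay": 0, "az": 0, "claw": -1}, {"x": -50, "y": -5, "z": 110, "ax": 0, "ay": 0, "az": 0, "claw": -1}]'

```text
time: 11.37
tool_pos: [544.9, -41.7, 199.7]
orientation: [2.451, 0.211, -1.785]
force: [0.9, -0.6, -0.7]
grip_width: 0.002
```

```bash
python3 - <<'E'
from st import *
st()
for n in ('wrist','top'):
  W=snapshot(n);cv2.imwrite('pics/%s12.png'%n,W['pixels'][:,:,::-1]);
  if n=='wrist':
    np.savez('wrist12.npz',**W)
S=snapshot('side');cv2.imwrite('pics/side12.png',cv2.resize(S['pixels'][120:260,270:440,::-1],None,fx=4.2,fy=4.2,interpolation=2))
E
```

```text
t 11.37 loc [-152.1   43.7] z 199.7 F [ 0.8  -0.75] -0.72
```

View pics/wrist12.png

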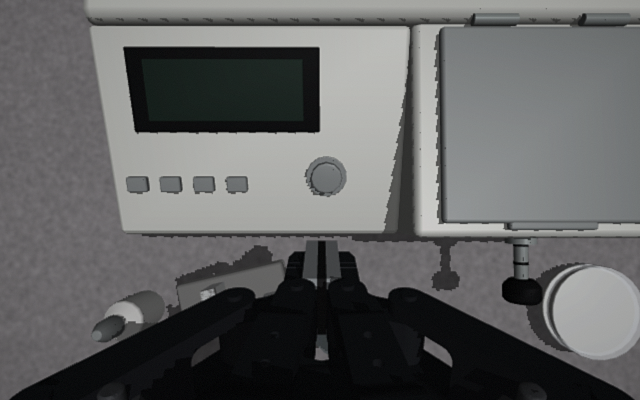

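View pics/side12.png

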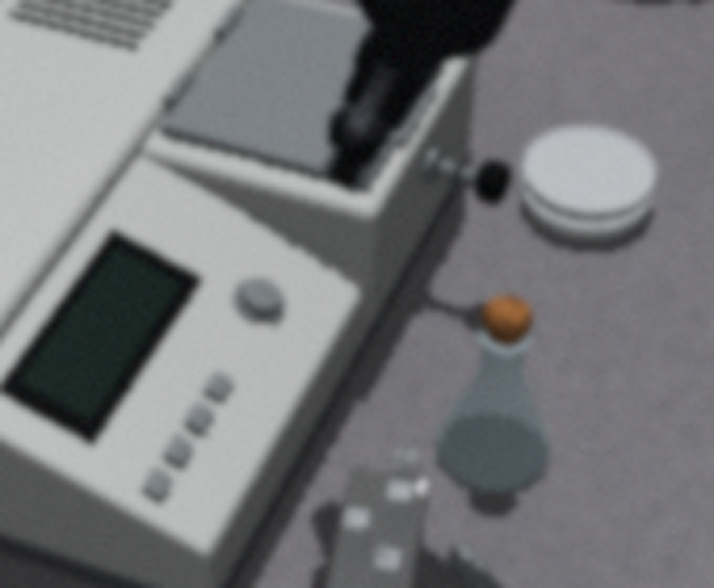

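Key is up again, the rod shows ring 4 outside with ring 3 at the bushing, and the bystanders are where they stood. Handing in.

```bash
python3 -c "
from workcell import *
print(finish_job())"
```

```text
the job is handed in; nothing more can be done
None
```

The rod is in the third click, the measure key has been pressed right down and let go, and the job was handed in at about 11.5 s. No verdict came back.

- **Rod:** I pushed the knob in with the shut fingers, pausing to look after each click. The wrist picture after the third jump shows the third ring right at the bushing and the fourth ring about 14 mm outside. The picture after pressing the key shows the knob still there. The rod went into the third click on its own, so I never pushed it towards the fourth.
- **Key:** I pressed along the key's leaning axis. It moved about 5 mm at 4–5 N, then the force rose to about 16 N (14.8 N vertical) at the bottom. In the last pictures the key is up again and the arm is clear of everything.
- **Bench:** In the last pictures the small flask, the dishes and the cuvette rack look unmoved. The arm partly hid the others in the final views, and I did not measure their positions again.
- **Checks that disagreed:**
    - The first arm call was refused because its rows left out some fields; nothing moved.
    - The first long move stopped about 13 mm short. I corrected that from the measured position before touching the rod.
    - One picture just after the third hump showed the rod about 4 mm short of the click. It was still moving, and a short wait showed it settled.

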